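Turn the propeller hub until its grease fitting points straight up

TASK

The grease fitting (red cap) on the bronze propeller hub must point straight up for greasing. Turn the hub there by gently pushing one spoke after another with the fingertips, leave it standing still and take the fingers clear. Do not grip the spokes or touch the fitting itself, do not lift or shift the stand, and leave everything else on the table where it is.

Things in the scene. Friction and masses are not known exactly. Their poses are not given: they have to be found in the camera images.
- wheel: Bronze propeller hub (80 mm diameter, 60 mm long) with five yellow steel spokes, turning on a level axle on the stand. Origin: on the axle in the spokes' plane, 170 mm above the table. Own x: along the level axle, away from the stand's pillar and the robot. Own z: out through the grease fitting, to be brought to vertical. It starts 97 to 180 degrees from up, to either side. Mass about 0.9 kg.
- spoke_end (a point): Outer end of the spoke at own -y side next to the fitting, 120 mm from the axle. Spokes: straight flat radial bars, no rim, 24 mm wide along the axle, 12 mm thick in the turning direction, reaching 290 mm height when up, at 36, 108, 180, 252 and 324 degrees from the fitting, which sits midway between two of them.
- axle_end (a point): Centre of the axle's steel end nut, 48 mm from the spokes' plane along own x. The hub turns both ways without stops; the bearing drags evenly (about 0.25 N m, some 2.5 N at 100 mm from the axle), so it stays where it is left and hardly coasts. A gentle push on the spokes is one below 30 N.
- fitting: The brass grease fitting, 12 mm diameter with an 18 mm red cap, standing radially out of the hub. Origin: its foot, 40 mm from the axle; own z points out along it; its tip is 66 mm from the axle. Turns with the hub. Not to be touched.
- stand: Blue steel stand, 7 kg, loose. Origin: centre of its underside; x along the axle away from the robot, y left, z up. Base plate 200 (x) by 180 (y) by 16 mm; pillar on the robot's side, 60 mm wide (y), 30 mm thick, spanning x -60 to -30 mm, with a bearing boss reaching x -63 to -27 mm and up to 200 mm height. The spokes' plane lies at x = +30 mm.
- rack: White oak slotted rack, 220 (x) by 60 (y) by 45 mm, loose, holding the five bolts; origin: centre of its underside.
- gauge: Chrome height gauge, base 80 by 100 mm, 280 mm tall, loose; origin: centre of its underside.
- clamp: Black steel bench clamp with knurled screw, 100 by 70 mm, 185 mm tall, standing loose; origin: centre of its underside.
- washer: Brass lock washer, 44 mm outer diameter, 5 mm thick, lying loose; origin: centre of its underside.
- tin: Green grease tin, 72 mm diameter, 100 mm tall, loose; origin: centre of its underside.
- bolt0: One of five alike bronze hub bolts, upright in the rack's slots, head up: shank 14 mm diameter, head 24 mm, 95 mm long, foot 15 mm above the table; origin: its foot.
- bolt1: One of five alike bronze hub bolts, upright in the rack's slots, head up: shank 14 mm diameter, head 24 mm, 95 mm long, foot 15 mm above the table; origin: its foot.
- bolt2: One of five alike bronze hub bolts, upright in the rack's slots, head up: shank 14 mm diameter, head 24 mm, 95 mm long, foot 15 mm above the table; origin: its foot.
- bolt3: One of five alike bronze hub bolts, upright in the rack's slots, head up: shank 14 mm diameter, head 24 mm, 95 mm long, foot 15 mm above the table; origin: its foot.
- bolt4: One of five alike bronze hub bolts, upright in the rack's slots, head up: shank 14 mm diameter, head 24 mm, 95 mm long, foot 15 mm above the table; origin: its foot.

How it is judged:
By the outcome, as a careful person would: the job done as asked, in the order asked, and still so for the second after the job is handed in, with the robot touching nothing.
It also fails if it takes over 69 s, if anything falls off the work surface, if the arm or the gripper's body presses on something with over 40 N, if the wrist force passes 120 N, or if a joint passes its speed limit or range.

ROBOT

A 6-joint arm with a two-finger parallel gripper is mounted at the origin on the work surface. World frame = base frame: x ahead of the robot, y to its left, z up, the work surface at z = 0. Lengths are in mm, angles in rad, forces in N, time in s.
With the tool pointing down it reaches from about 350 to 875 mm from the base axis. Payload 4.2 kg.
Tool frame: the origin (TCP) lies between the finger pads; the fingertips stand 11 mm ahead of it and the grasp point (between the pads) lies 8 mm behind it; z points along the fingers, y is the direction in which the jaws open and shut (so a half turn about z gives the same grasp; the last joint's range is limited). The gripper opens to 85 mm and grips with 20 to 120 N. Pads are 22 mm wide; open, the fingers measure 114 mm over their backs; the gripper's body (76 mm by 85 mm) begins 54 mm behind the grasp point. The pads swing forward as they close: fully open they stand 13 mm farther back than shut.
Start: joints at [1.609, 0.385, 0.008, 0, -1.194, -0.259], TCP at [136.85, 609.812, 205.012] pointing down, gripper open.
Joint ranges: [-3.14, 3.14], [-1.21, 2.06], [-1.07, 1.41], [-3.16, 2.05], [-2.99, -0.16], [-3.1, 3.1]. Speed limits (rad/s): [2.79, 2.79, 3.14, 3.14, 3.14, 3.14].

INTERFACE

Orientations are given as a unit quaternion [x, y, z, w].
In Python, from bench import * gives the robot as it stands.
- The arm moves only by the tool servo_tool, never from a script. Its argument "rows" is a list of rows, each a list of 7 numbers: the opening, from 0 (shut) to 1 (fully open), then the shift along the tool's x, y, z in cm, then the turn, a rotation vector about the tool's x, y, z in degrees. A call has 1 to 12 rows; each row shifts and turns the commanded pose from where the row before left it, along the tool's axes as they then stand; what a row does not reach is not made up. A row lasts 1/10 s, in which the tool goes at most 50 mm and 8.59 degrees, less where a joint would pass 70% of its speed; a pose out of reach is approached as far as the arm can. A call is refused whole if a number of a shift passes 5 or a number of a turn 8.59, either way. A call with a gripper value outside its range is refused whole. The fingers move at their own pace and stop on an object; the grip force is fixed at half the most. Time passes only in rows, so rows that do not move let the fingers close. It gives the time, the measured TCP pose, the force and the opening at its end, in the units of the state.
- read_state(): the state, without advancing time (a new reading comes with each control period).
- get_image(name): name is "side" or "top"; returns a dict with "image" (400x640x3 uint8, red, green, blue), "mtx" (3x3 intrinsics, pixels), "extrinsics" (4x4, takes a point from camera to world coordinates). Camera axes: x right, y up, looking along -z (the intrinsics and any distortion apply to the point x, -y, -z); pixel columns grow to the right and rows downward; lengths in mm; the calibration is good to about 2 mm. A picture is of the moment at which its call begins. There is no depth.
- job_done(): hands the job in, once; it reports no verdict.
The state is a dict: "clock": time; "joints": joint angles; "joint_vel": joint speeds; "joint_efforts": joint torques, N m; "position": TCP position; "ee_rot": TCP orientation; "contact_force": force on the tool from outside, world axes, zero at the start; "wrist_torque": the same for the moment, N m; "gripper_width": finger opening in mm.
Only numpy, scipy, OpenCV 4.12 (cv2) and the standard library are available. Lean on these libraries where they do the work, as an engineer would, in place of code of your own. Each camera call takes 0.05 s, during which the arm holds its last target. There are 200 camera calls.

## Working session

There is one attempt and no reset: what is moved stays moved. The work goes in short steps, Python scripts to look and compute and a tool call to move; the robot and the scene stay as the last step left them, time stands still between calls to the robot, and variables do not carry over. Pictures are saved under pics/ and viewed, about 8 in all and at most 12, crops included, and the job is handed in when it is done.

Besides the shell and the picture viewer there is one more tool, called in YAML: its name, and indented under it one key for each argument. servo_tool: Moves the arm, as the interface text tells. Its arguments: {"type":"object","properties":{"rows":{"type":"array","items":{"type":"array","items":{"type":"number"}}}},"required":["rows"]}

```bash
mkdir -p pics; ls
python3 - <<'E'
from bench import *
import cv2,numpy as np
for n in("side","top"):
    d=get_image(n); cv2.imwrite(f"pics/{n}0.png",d["image"][:,:,::-1]); print(n,d["mtx"].tolist(),np.round(d["extrinsics"],3).tolist(),[k for k in d])
print(read_state())
E
```

```text
pics
side [[371.47644948739344, 0.0, 319.24179082751533], [0.0, 371.47644948739344, 200.42946557748294], [0.0, 0.0, 1.0]] [[-0.894, 0.262, -0.363, 174.046], [-0.447, -0.533, 0.718, 722.354], [-0.005, 0.804, 0.594, 780.029], [0.0, 0.0, 0.0, 1.0]] ['image', 'mtx', 'extrinsics']
top [[510.1143260940741, 0.0, 308.47768840103583], [0.0, 510.1143260940741, 203.10333511187926], [0.0, 0.0, 1.0]] [[-0.007, 0.988, -0.154, 321.877], [-1.0, -0.005, 0.014, -2.736], [0.013, 0.154, 0.988, 1549.295], [0.0, 0.0, 0.0, 1.0]] ['image', 'mtx', 'extrinsics']
{'clock': 0.1, 'joints': array([ 1.60860028e+00,  3.85479210e-01,  6.76880457e-03, -4.42065184e-04,
       -1.19400880e+00, -2.58561880e-01]), 'joint_vel': array([ 0.00091256, -0.00214207,  0.00290697,  0.00213861, -0.0011708 ,
       -0.00057762]), 'joint_efforts': array([-7.78575995e-04, -3.93323278e+01,  1.88927329e+01,  4.19786990e+00,
       -2.59058936e-03,  8.59814662e-06]), 'position': array([136.73715047, 609.27056843, 204.03272234]), 'ee_rot': array([ 9.93904961e-01, -1.10235941e-01, -6.12492952e-05,  9.81237708e-04]), 'contact_force': array([ 0.00797586, -1.08176522, -0.10811873]), 'wrist_torque': array([0.00688382, 0.06482669, 0.03835668]), 'gripper_width': 85.25726122469823}
```

View pics/side0.png

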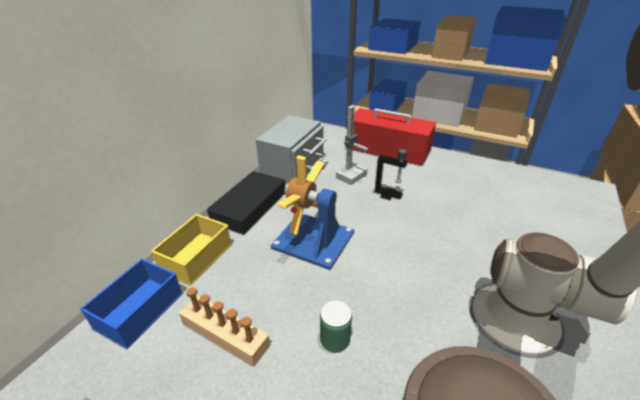

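View pics/top0.png

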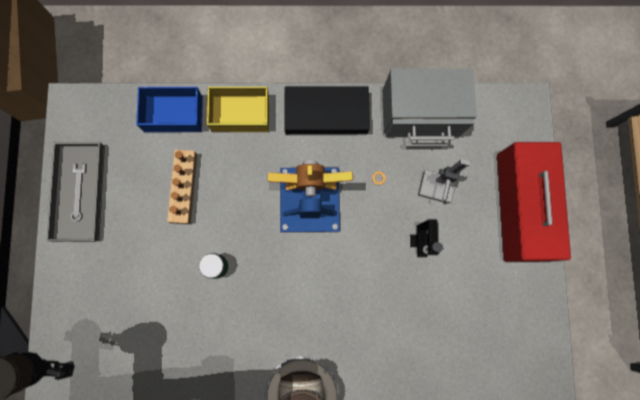

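```bash
cat > h.py <<'E'
from bench import *
import cv2,numpy as np
def ray(d,uv):
    E=d["extrinsics"]; K=d["mtx"]
    p=np.linalg.inv(K)@[uv[0],uv[1],1]; return E[:3,3],E[:3,:3]@[p[0],-p[1],-p[2]]
def onplane(d,uv,p0,n):
    o,r=ray(d,uv); n=np.array(n,float); return o+r*((np.array(p0)-o)@n)/(r@n)
def proj(d,P):
    E=d["extrinsics"]; q=E[:3,:3].T@(np.array(P)-E[:3,3]); w=d["mtx"]@[q[0],-q[1],-q[2]]; return w[:2]/w[2]
def hsv(d): return cv2.cvtColor(d["image"],cv2.COLOR_RGB2HSV)
E
python3 - <<'E'
from h import *
s=get_image("side");t=get_image("top")
H=hsv(t);m=cv2.inRange(H,(105,120,40),(125,255,255)); m[:,:270]=0;m[:160]=0;m[:,350:]=0;m[245:]=0
v,u=np.nonzero(m);print(len(u),u.min(),u.max(),v.min(),v.max())
for c in [(u.min(),v.max()),(u.max()+1,v.max()+1)]: print(onplane(t,c,[0,0,16],[0,0,1]).round(1))
r=cv2.minAreaRect(np.c_[u,v].astype(np.float32));print(r)
for c in cv2.boxPoints(r): print(onplane(t,c,[0,0,16],[0,0,1]).round(1))
# washer/tin/clamp/gauge rough
for n,uv,z in [("washer",(378.5,178),3),("tin",(212,266),100),("gauge",(436,185),10),("clamp",(428,240),10),("rack",(182,187),45)]: print(n,onplane(t,uv,[0,0,z],[0,0,1]).round())
a=cv2.resize(s["image"][140:280,250:370],None,fx=5,fy=5,interpolation=cv2.INTER_CUBIC)[:600]
b=cv2.resize(t["image"][150:240,260:360],None,fx=4,fy=4,interpolation=cv2.INTER_CUBIC)
cv2.imwrite("pics/z1.png",a[:,:,::-1]);cv2.imwrite("pics/z2.png",b[:,:,::-1])
E
```

```text
2328 281 339 168 231
[476.7  58.5  16. ]
[ 472.7 -119.4   16. ]
((309.9999694824219, 199.49998474121094), (57.99999237060547, 62.99999237060547), 0.0)
[476.7  58.5  16. ]
[671.   58.8  16. ]
[ 670.3 -119.6   16. ]
[ 475.7 -116.5   16. ]
washer [ 641. -243.    3.]
tin [370. 249. 100.]
gauge [ 617. -418.   10.]
clamp [ 447. -386.   10.]
rack [607. 353.  45.]
```

View pics/z1.png

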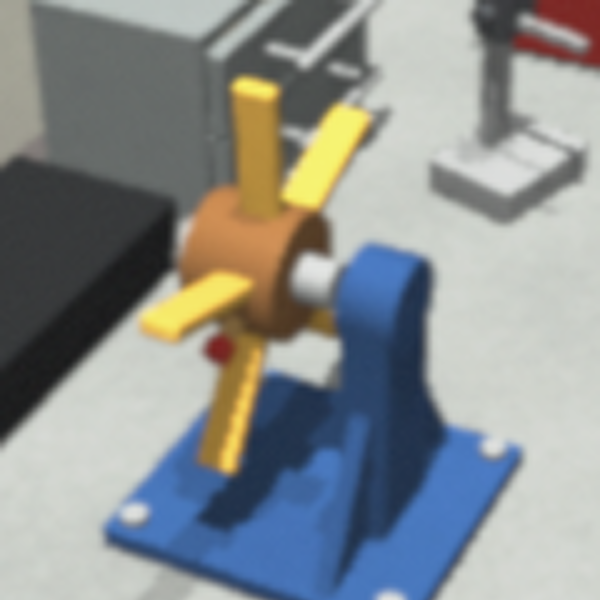

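Run:
```python
from h import *
s=get_image("side");t=get_image("top")
c=np.array([603,-30,170.])
for X in(591,603,615):
  for n,uv in [("up",(301.2,157.2)),("right",(322,162.6)),("left",(281,205.6)),("low",(294,233)),("cap",(293.6,209.8))]:
    p=onplane(s,uv,[X,0,0],[1,0,0])-c; print(X,n,p.round(),"r",np.hypot(p[1],p[2]).round(),"ang toward +y",np.degrees(np.arctan2(p[1],p[2])).round(1))
print(proj(s,c),proj(t,c), proj(s,c+[-30,0,0]))
H=hsv(t);m=cv2.inRange(H,(22,150,100),(35,255,255)); m[:,:262]=0;m[:160]=0;m[:,356:]=0;m[200:]=0
v,u=np.nonzero(m);print(u.min(),u.max(),v.min(),v.max())
for u0 in(u.min(),u.max()):
  vv=v[abs(u-u0)<4]; print(u0,vv.min(),vv.max())
  for z in (140,160,200,240,267): print(z,onplane(t,(u0+.5,vv.mean()+.5),[0,0,z],[0,0,1]).round())
```

```text
591 up [-12.  28. 132.] r 135.0 ang toward +y 11.9
591 right [-12. -93.  52.] r 106.0 ang toward +y -60.9
591 left [-12. 138.  51.] r 147.0 ang toward +y 69.7
591 low [-12.  85. -82.] r 118.0 ang toward +y 133.9
591 cap [-12.  80.  -3.] r 80.0 ang toward +y 92.1
603 up [  0.   7. 118.] r 119.0 ang toward +y 3.4
603 right [   0. -117.   36.] r 123.0 ang toward +y -73.1
603 left [  0. 120.  35.] r 125.0 ang toward +y 73.9
603 low [  -0.   66. -102.] r 121.0 ang toward +y 147.1
603 cap [  0.  60. -21.] r 64.0 ang toward +y 108.8
615 up [ 12. -14. 105.] r 106.0 ang toward +y -7.5
615 right [  12. -142.   20.] r 143.0 ang toward +y -82.1
615 left [ 12. 103.  19.] r 104.0 ang toward +y 79.7
615 low [  12.   47. -122.] r 130.0 ang toward +y 159.1
615 cap [ 12.  41. -38.] r 56.0 ang toward +y 132.9
[303.81488354 192.39128846] [310.9701678  179.56273925] [313.17219941 195.09423433]
268 351 166 181
268 174 180
140 [615.  89. 140.]
160 [611.  88. 160.]
200 [603.  85. 200.]
240 [594.  82. 240.]
267 [589.  81. 267.]
351 173 179
140 [ 618. -145.  140.]
160 [ 614. -143.  160.]
200 [ 605. -139.  200.]
240 [ 597. -135.  240.]
267 [ 591. -132.  267.]
```

View pics/z2.png

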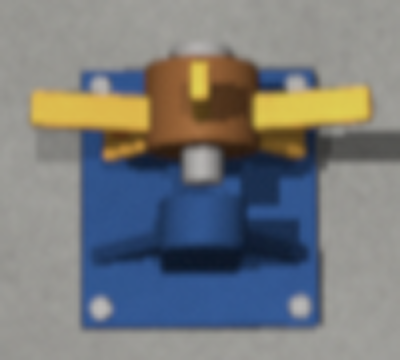

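servo_tool:
  rows:
    - [0,0,0,-4.5,0,0,-6.3]
    - [0,0,0,-4.5,0,0,-6.3]
    - [0,0,0,-4.5,0,0,0]
    - [0,3,3.8,0,0,0,0]
    - [0,3,3.8,0,0,0,0]
    - [0,3,3.8,0,0,0,0]
    - [0,3,3.8,0,0,0,0]
    - [0,3,3.8,0,0,0,0]
    - [0,3,3.8,0,0,0,0]
    - [0,3,3.8,0,0,0,0]
    - [0,3,3.8,0,0,0,0]
    - [0,3,3.8,0,0,0,0]

```text
clock: 1.5
position: [407.3, 265.8, 340.4]
ee_rot: [1.0, -0.0, 0.0, -0.0]
contact_force: [0.0, 0.3, -0.0]
gripper_width: 0.1
```

servo_tool:
  rows:
    - [0,2.8,3.5,0,0,0,0]
    - [0,2.8,3.5,0,0,0,0]
    - [0,2.8,3.5,0,0,0,0]
    - [0,2.8,3.5,0,0,0,0]
    - [0,2.8,3.5,0,0,0,0]
    - [0,2.8,3.5,0,0,0,0]
    - [0,2.8,3.5,0,0,0,0]
    - [0,0,0,0,0,0,0]
    - [0,0,0,0,0,0,0]

```text
clock: 2.4
position: [602.5, 21.5, 339.1]
ee_rot: [1.0, -0.002, -0.001, 0.0]
contact_force: [-1.1, 0.7, -0.2]
gripper_width: 0.1
```

Run:
```python
from h import *
s=get_image("side");t=get_image("top")
print(read_state()["position"])
a=cv2.resize(s["image"][100:260,230:390],None,fx=3.6,fy=3.6,interpolation=cv2.INTER_CUBIC)
cv2.imwrite("pics/z3.png",a[:,:,::-1])
```

```text
[601.93235389  22.86170814 340.13105811]
```

View pics/z3.png

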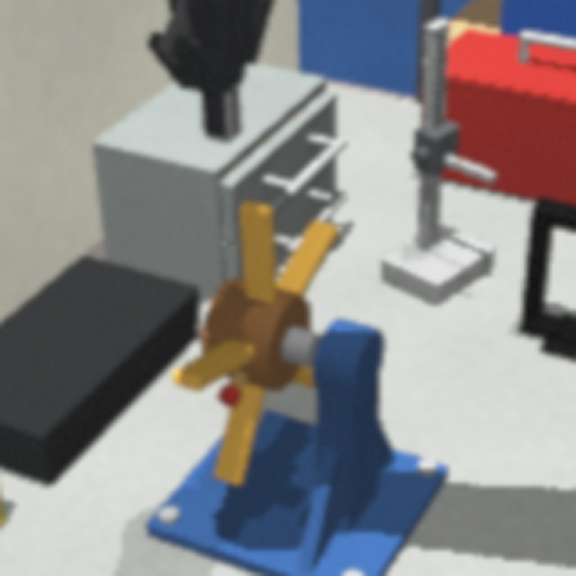

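servo_tool:
  rows:
    - [0,0,0,3.5,0,0,0]
    - [0,0,0,3,0,0,0]
    - [0,0,0,0,0,0,0]
    - [0,0,1,0,0,0,0]
    - [0,0,0.8,0,0,0,0]
    - [0,0,0.8,0,0,0,0]
    - [0,0,0.8,0,0,0,0]
    - [0,0,0.8,0,0,0,0]
    - [0,0,0.8,0,0,0,0]
    - [0,0,0.8,0,0,0,0]
    - [0,0,0.8,0,0,0,0]
    - [0,0,0.8,0,0,0,0]

```text
clock: 3.7
position: [602.2, -52.3, 275.0]
ee_rot: [1.0, -0.0, -0.0, 0.0]
contact_force: [0.6, 0.7, -0.0]
gripper_width: 0.1
```

servo_tool:
  rows:
    - [0,0,0.7,0.4,0,0,0]
    - [0,0,0.7,0.4,0,0,0]
    - [0,0,0.7,0.4,0,0,0]
    - [0,0,0.7,0.5,0,0,0]
    - [0,0,0.5,0.4,0,0,0]
    - [0,0,0,0,0,0,0]
    - [0,0,0,0,0,0,0]

```text
clock: 4.4
position: [602.3, -84.7, 253.9]
ee_rot: [1.0, -0.001, -0.0, 0.0]
contact_force: [-0.6, 0.3, -0.1]
gripper_width: 0.4
```

Run:
```python
from h import *
s=get_image("side");t=get_image("top")
z=read_state();print(z["position"],z["contact_force"])
a=cv2.resize(s["image"][110:260,240:390],None,fx=4,fy=4,interpolation=cv2.INTER_CUBIC)
cv2.imwrite("pics/z4.png",a[:,:,::-1])
```

```text
[602.43674385 -84.40279509 254.3210201 ] [ 0.68665671 -0.15580882 -0.49639153]
```

View pics/z4.png

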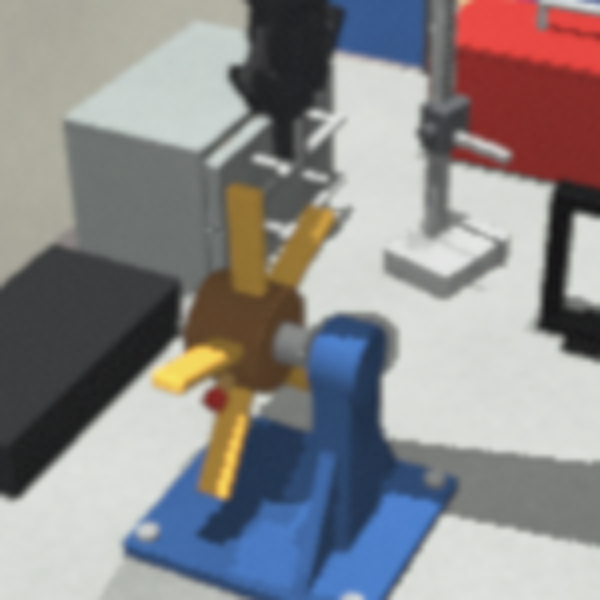

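Run:
```python
from h import *
s=get_image("side");t=get_image("top")
for P in [(602.4,-84.4,243),(602.4,-84.4,254),(602.4,-84.4,300),(603,-28,290),(603,-28,210),(473,-120,16),(672,60,16),(473,60,16),(603,-28+114,170+37)]: print(P,proj(s,P).round(1),proj(t,P).round(1))
a=cv2.resize(t["image"][130:250,250:380],None,fx=4.5,fy=4.5,interpolation=cv2.INTER_CUBIC)
cv2.imwrite("pics/z5.png",a[:,:,::-1])
```

```text
(602.4, -84.4, 243) [312.4 161.5] [332.3 174.1]
(602.4, -84.4, 254) [312.3 158.1] [332.5 173.2]
(602.4, -84.4, 300) [312.  143.5] [333.6 169.3]
(603, -28, 290) [302.1 155.8] [311.  170.1]
(603, -28, 210) [303. 181.] [310.5 176.6]
(473, -120, 16) [355.3 228.1] [340.2 231.9]
(672, 60, 16) [270.7 244.2] [280.6 167.7]
(473, 60, 16) [331.  265.9] [280.5 232.2]
(603, 86, 207) [281.8 204. ] [268. 177.]
```

View pics/z5.png

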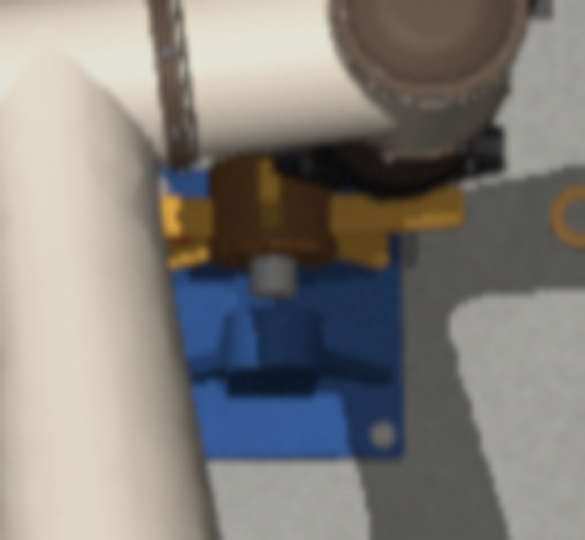

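Run:
```python
from h import *
s=get_image("side")
print(proj(s,(602,22.8,329)),proj(s,(602,22.8,365)))
for d in [(0,0,1),(1,0,0),(0,1,0)]:
    print(d,(proj(s,np.array((602.,22.8,340))+10*np.array(d))-proj(s,(602,22.8,340))).round(1))
im=s["image"][130:175,285:335]
cv2.imwrite("pics/z6.png",cv2.resize(im,None,fx=10,fy=10,interpolation=cv2.INTER_CUBIC)[:,:,::-1])
```

```text
[292.14158169 151.30960405] [291.42133225 138.24890547]
(0, 0, 1) [-0.2 -3.6]
(1, 0, 0) [-3.5 -0.8]
(0, 1, 0) [-2.   1.8]
```

View pics/z6.png

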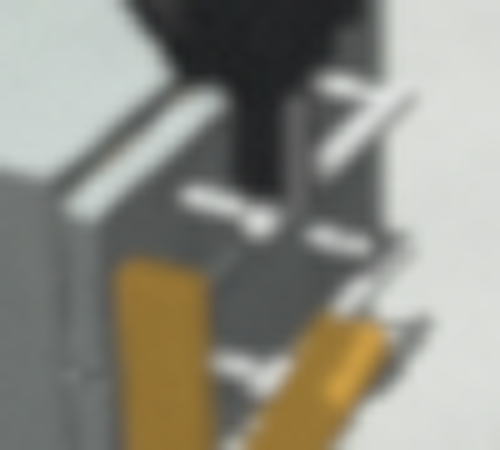

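servo_tool:
  rows:
    - [0,0,0,-4.6,0,0,0]
    - [0,0,-3.6,0,0,0,0]
    - [0,0,-3.6,0,0,0,0]
    - [0,0,-3.5,0,0,0,0]
    - [0,0,0,3,0,0,0]
    - [0,0,0,3.1,0,0,0]
    - [0,0,0,0,0,0,0]
    - [0,0,0.8,0,0,0,0]
    - [0,0,0.8,0,0,0,0]
    - [0,0,0.8,0,0,0,0]
    - [0,0,0.8,0,0,0,0]
    - [0,0,0.3,0,0,0,0]

```text
clock: 5.85
position: [603.1, -13.3, 240.4]
ee_rot: [1.0, -0.001, 0.002, -0.0]
contact_force: [0.2, 3.1, 1.6]
gripper_width: -0.3
```

Run:
```python
from h import *
s=get_image("side")
z=read_state();print(z["position"],z["contact_force"])
a=cv2.resize(s["image"][110:260,240:390],None,fx=4,fy=4,interpolation=cv2.INTER_CUBIC)
cv2.imwrite("pics/z7.png",a[:,:,::-1])
```

```text
[602.86524774 -13.52283865 240.10187753] [0.47154748 0.76067905 1.29927189]
```

View pics/z7.png

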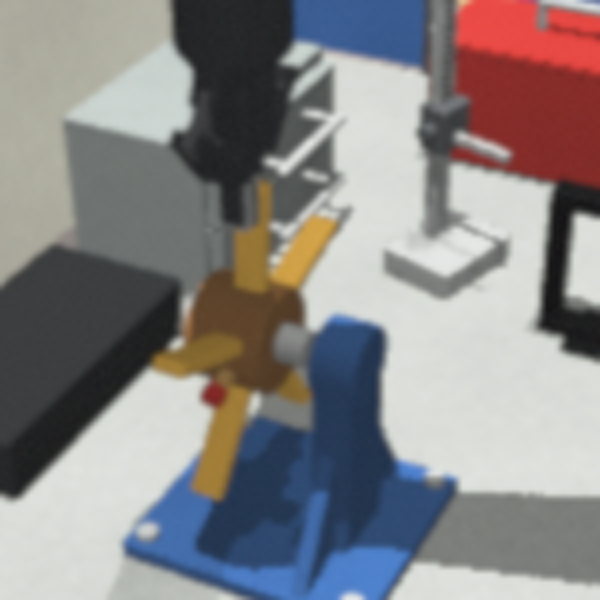

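servo_tool:
  rows:
    - [0,0,0.8,0,0,0,0]
    - [0,0,0.8,0,0,0,0]
    - [0,0,0.8,0,0,0,0]
    - [0,0,0.8,0,0,0,0]
    - [0,0,0.8,0,0,0,0]
    - [0,0,0.7,0.4,0,0,0]
    - [0,0,0.7,0.4,0,0,0]
    - [0,0,0.7,0.4,0,0,0]
    - [0,0,0.7,0.5,0,0,0]
    - [0,0,0.4,0.2,0,0,0]
    - [0,0,0,0,0,0,0]

```text
clock: 7.0
position: [602.0, -85.3, 219.1]
ee_rot: [1.0, -0.001, -0.001, 0.0]
contact_force: [-0.6, -0.2, 0.2]
gripper_width: 0.2
```

```bash
cat > m.py <<'E'
from h import *
s=get_image("side")
z=read_state();print(z["clock"],z["position"].round(1),z["contact_force"].round(1))
H=hsv(s);m=cv2.inRange(H,(0,120,40),(6,255,255))|cv2.inRange(H,(172,120,40),(180,255,255));m[:,:265]=0;m[:,345:]=0;m[:120]=0;m[250:]=0
n,l,st,ce=cv2.connectedComponentsWithStats(m)
for i in range(1,n):
    if st[i,4]>3:
        p=onplane(s,ce[i]+.0,[603,0,0],[1,0,0])-[603,-28.5,170]
        print("red",ce[i].round(1),st[i,4],p.round(),"r",np.hypot(p[1],p[2]).round(),"ang",np.degrees(np.arctan2(p[1],p[2])).round(1))
m=cv2.inRange(H,(15,110,80),(32,255,255));m[:,:260]=0;m[:,345:]=0;m[:140]=0;m[250:]=0
n,l,st,ce=cv2.connectedComponentsWithStats(m)
for i in range(1,n):
    if st[i,4]<20: continue
    v,u=np.nonzero(l==i)
    P=np.array([onplane(s,c,[603,0,0],[1,0,0])-[603,-28.5,170] for c in zip(u,v)])
    r=np.hypot(P[:,1],P[:,2]);k=(r>55)&(r<112); far=P[k]
    if k.sum()>5: print("yel",ce[i].round(),st[i,4],"rmax",r.max().round(),"ang med",np.degrees(np.arctan2(np.median(far[:,1]),np.median(far[:,2]))).round(1))
E
python3 m.py
```

```text
7.05 [601.8 -85.  219.2] [-0.3  0.5 -0.5]
red [292.8 195.2] 37 [ 0. 59. 29.] r 66.0 ang 63.9
yel [303. 179.] 484 rmax 139.0 ang med -11.4
yel [295. 213.] 417 rmax 133.0 ang med 115.0
```

servo_tool:
  rows:
    - [0,0,-0.3,-4.5,0,0,0]
    - [0,0,0,-5,0,0,0]
    - [0,0,-4,0,0,0,0]
    - [0,0,-4,0,0,0,0]
    - [0,0,-4,0,0,0,0]
    - [0,0,-2.8,0,0,0,0]
    - [0,0,0,4,0,0,0]
    - [0,0,0,3.8,0,0,0]
    - [0,0,0,0,0,0,0]
    - [0,0,0,0,0,0,0]

```text
clock: 8.05
position: [602.6, 66.1, 237.4]
ee_rot: [1.0, -0.0, -0.0, 0.001]
contact_force: [0.0, -0.4, 0.6]
gripper_width: 0.0
```

```bash
python3 m.py
```

```text
8.1 [603.6  66.3 238.9] [ 0.1 -0.1  1.5]
red [292.8 195.2] 37 [-0. 59. 29.] r 65.0 ang 63.9
yel [305. 176.] 551 rmax 132.0 ang med -28.7
yel [296. 213.] 420 rmax 132.0 ang med 118.1
```

servo_tool:
  rows:
    - [0,0,0.8,0,0,0,0]
    - [0,0,0.8,0,0,0,0]
    - [0,0,0.8,0,0,0,0]
    - [0,0,0.8,0,0,0,0]
    - [0,0,0.8,0,0,0,0]
    - [0,0,0.8,0,0,0,0]
    - [0,0,0.8,0,0,0,0]
    - [0,0,0.8,0,0,0,0]
    - [0,0,0.8,0,0,0,0]
    - [0,0,0.8,0,0,0,0]
    - [0,0,0.8,0,0,0,0]
    - [0,0,0.8,0,0,0,0]

```text
clock: 9.3
position: [601.8, -30.1, 235.9]
ee_rot: [1.0, -0.001, -0.001, -0.0]
contact_force: [1.0, 3.0, -1.0]
gripper_width: -0.1
```

servo_tool:
  rows:
    - [0,0,0.7,0.1,0,0,0]
    - [0,0,0.7,0.2,0,0,0]
    - [0,0,0.7,0.2,0,0,0]
    - [0,0,0.7,0.2,0,0,0]
    - [0,0,0.5,0.2,0,0,0]
    - [0,0,0,0,0,0,0]
    - [0,0,0,0,0,0,0]

```text
clock: 10.0
position: [602.3, -63.4, 228.3]
ee_rot: [1.0, -0.001, 0.0, 0.001]
contact_force: [0.0, -0.5, -0.0]
gripper_width: -0.2
```

```bash
python3 m.py
```

```text
10.05 [602.3 -63.2 228.4] [ 1.  -0.7 -0.7]
red [300.9 175.7] 27 [ 0. 11. 64.] r 65.0 ang 10.2
yel [300. 195.] 871 rmax 144.0 ang med 111.0
```

servo_tool:
  rows:
    - [0,0,0.3,0,0,0,0]
    - [0,0,0.3,0,0,0,0]
    - [0,0,0,0,0,0,0]
    - [0,0,-0.3,-2,0,0,0]
    - [0,0,0,-4.5,0,0,0]
    - [0,0,0,-4.5,0,0,0]
    - [0,-5,0,0,0,0,0]
    - [0,-5,0,0,0,0,0]
    - [0,-5,0,0,0,0,0]
    - [0,-5,0,0,0,0,0]
    - [0,0,0,0,0,0,0]
    - [0,0,0,0,0,0,0]

```text
clock: 11.25
position: [401.7, -65.9, 339.3]
ee_rot: [1.0, -0.0, 0.002, 0.0]
contact_force: [1.1, 0.2, 0.5]
gripper_width: -0.2
```

```bash
python3 m.py
python3 - <<'E'
from h import *
t=get_image("top");s=get_image("side")
a=cv2.resize(s["image"][130:260,250:360],None,fx=4,fy=4,interpolation=cv2.INTER_CUBIC)
b=cv2.resize(t["image"][150:240,260:350],None,fx=4,fy=4,interpolation=cv2.INTER_CUBIC)
c=np.zeros((520,800,3),np.uint8);c[:520,:440]=a;c[:360,440:]=b
cv2.imwrite("pics/z8.png",c[:,:,::-1])
E
```

```text
11.3 [402.6 -65.7 338.8] [ 0.4 -0.1  0.7]
red [300.8 175. ] 33 [ 0. 11. 66.] r 67.0 ang 9.8
yel [302. 175.] 493 rmax 146.0 ang med -16.3
yel [318. 184.] 52 rmax 133.0 ang med -104.5
yel [296. 213.] 410 rmax 133.0 ang med 121.0
```

View pics/z8.png

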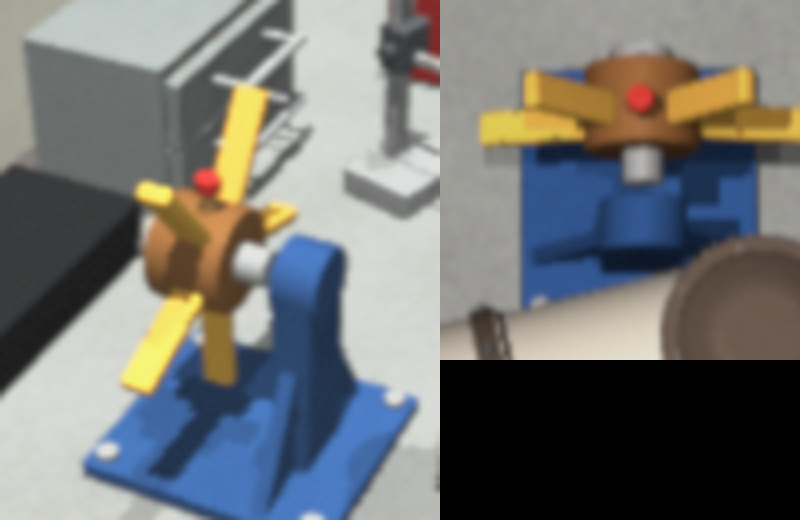

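```bash
cat > tm.py <<'E'
from h import *
t=get_image("top");H=hsv(t).copy()
def mk(lo,hi):
    m=cv2.inRange(H,lo,hi);m[:160]=0;m[215:]=0;m[:,:262]=0;m[:,358:]=0;return m
m=mk((0,130,80),(5,255,255))|mk((172,130,80),(180,255,255)); v,u=np.nonzero(m)
cy=onplane(t,(u.mean(),v.mean()),[0,0,170+66],[0,0,1]);print("cap",len(u),u.mean().round(2),v.mean().round(2),cy.round(1))
# hub brown and yellow edges with subpixel by S-channel profile at rows
y=mk((20,120,80),(35,255,255))
for v0 in range(164,188): 
    u=np.nonzero(y[v0])[0]
    if len(u): print(v0,u.min(),u.max(),end=" | ")
print()
b=mk((8,120,50),(17,255,255))
for v0 in range(160,192):
    u=np.nonzero(b[v0])[0]
    if len(u): print(v0,u.min(),u.max(),(u.min()+u.max())/2,end=" | ")
print()
for n,P in [("axle170@z170",(603,-28.5,170)),("cap -28.5",(603,-28.5,236)),("tipL",(603,-28.5+70.5,267)),("tipR",(603,-28.5-70.5,267)),("lowL",(603,-28.5+114,133)),("lowR",(603,-28.5-114,133)),("plateL",(573,61.5,16)),("plateR",(573,-118.5,16))]: print(n,proj(t,P).round(2))
bl=cv2.inRange(H,(105,120,40),(125,255,255))
for v0 in (190,205): 
    u=np.nonzero(bl[v0,262:358])[0]+262; print("blue",v0,u.min(),u.max())
E
python3 tm.py
```

```text
cap 37 309.76 174.24 [603.8 -25.6 236. ]
167 334 336 | 168 282 336 | 169 281 336 | 170 281 336 | 171 281 336 | 172 281 336 | 173 281 336 | 174 281 336 | 175 281 336 | 176 281 335 | 177 281 350 | 178 272 350 | 179 270 350 | 180 270 350 | 181 270 351 | 182 270 351 | 183 270 351 | 184 270 350 | 185 271 343 | 
164 309 317 313.0 | 165 301 319 310.0 | 166 298 321 309.5 | 167 297 322 309.5 | 168 297 323 310.0 | 169 287 329 308.0 | 170 291 325 308.0 | 171 294 319 306.5 | 172 301 317 309.0 | 173 303 316 309.5 | 174 303 316 309.5 | 175 303 316 309.5 | 176 303 316 309.5 | 177 303 345 324.0 | 178 303 316 309.5 | 179 303 316 309.5 | 180 302 324 313.0 | 181 296 324 310.0 | 182 296 324 310.0 | 183 296 324 310.0 | 184 296 325 310.5 | 185 295 324 309.5 | 186 296 323 309.5 | 187 297 316 306.5 | 
axle170@z170 [310.43 179.57]
cap -28.5 [310.86 174.54]
tipL [283.62 172.12]
tipR [338.49 171.9 ]
lowL [269.86 182.35]
lowR [350.45 182.01]
plateL [280.07 199.48]
plateR [339.15 199.2 ]
blue 190 281 338
blue 205 281 338
```

servo_tool:
  rows:
    - [0,5,0,0,0,0,0]
    - [0,5,0,0,0,0,0]
    - [0,5,0,0,0,0,0]
    - [0,5,-0.6,0,0,0,0]
    - [0,0,0,0,0,0,0]
    - [0,0,0,4.5,0,0,0]
    - [0,0,0,4.5,0,0,0]
    - [0,0,0,2,0,0,0]
    - [0,0,0,0,0,0,0]
    - [0,0,0.5,0,0,0,0]
    - [0,0,0.3,0,0,0,0]
    - [0,0,0.2,0,0,0,0]

```text
clock: 12.65
position: [603.0, -70.0, 229.9]
ee_rot: [1.0, -0.001, 0.002, -0.0]
contact_force: [0.9, 2.5, 0.1]
gripper_width: -0.0
```

servo_tool:
  rows:
    - [0,0,0.2,0,0,0,0]
    - [0,0,0.2,0,0,0,0]
    - [0,0,0.2,0,0,0,0]
    - [0,0,0,0,0,0,0]
    - [0,0,0,0,0,0,0]

```text
clock: 13.15
position: [602.0, -75.7, 228.3]
ee_rot: [1.0, -0.0, 0.0, 0.0]
contact_force: [-0.1, 2.1, 1.4]
gripper_width: -0.1
```

servo_tool:
  rows:
    - [0,0,-0.4,0,0,0,0]
    - [0,0,-0.2,-2,0,0,0]
    - [0,0,0,-4.5,0,0,0]
    - [0,0,0,-4.5,0,0,0]
    - [0,-5,0,0,0,0,0]
    - [0,-5,0,0,0,0,0]
    - [0,-5,0,0,0,0,0]
    - [0,-5,0,0,0,0,0]
    - [0,0,0,0,0,0,0]
    - [0,0,0,0,0,0,0]

```text
clock: 14.15
position: [401.0, -69.8, 339.0]
ee_rot: [1.0, -0.0, 0.001, 0.0]
contact_force: [0.8, 0.4, -0.4]
gripper_width: -0.1
```

```bash
python3 tm.py; python3 m.py
```

```text
cap 37 311.03 174.16 [604. -29. 236.]
168 284 338 | 169 283 338 | 170 283 338 | 171 283 338 | 172 283 338 | 173 283 338 | 174 283 338 | 175 283 338 | 176 283 337 | 177 278 289 | 178 270 292 | 179 269 295 | 180 269 295 | 181 269 345 | 182 269 350 | 183 269 350 | 184 270 349 | 185 270 344 | 
164 309 317 313.0 | 165 301 319 310.0 | 166 298 321 309.5 | 167 297 322 309.5 | 168 297 323 310.0 | 169 297 331 314.0 | 170 293 328 310.5 | 171 299 320 309.5 | 172 302 318 310.0 | 173 303 317 310.0 | 174 304 317 310.5 | 175 304 317 310.5 | 176 304 317 310.5 | 177 304 317 310.5 | 178 304 317 310.5 | 179 304 317 310.5 | 180 303 317 310.0 | 181 297 324 310.5 | 182 297 324 310.5 | 183 297 324 310.5 | 184 296 324 310.0 | 185 292 334 313.0 | 186 297 323 310.0 | 187 297 304 300.5 | 
axle170@z170 [310.43 179.57]
cap -28.5 [310.86 174.54]
tipL [283.62 172.12]
tipR [338.49 171.9 ]
lowL [269.86 182.35]
lowR [350.45 182.01]
plateL [280.07 199.48]
plateR [339.15 199.2 ]
blue 190 281 338
blue 205 281 338
14.25 [402.6 -69.5 338.1] [-0.3  0.7  0.4]
red [301.4 174.3] 32 [ 0.  8. 66.] r 67.0 ang 6.8
yel [303. 173.] 469 rmax 145.0 ang med -20.6
yel [317. 186.] 45 rmax 129.0 ang med -107.6
yel [296. 212.] 429 rmax 135.0 ang med 117.5
```

Run:
```python
from h import *
s=get_image("side");t=get_image("top")
c=np.vstack([s["image"][90:400],t["image"][120:290]]);cv2.imwrite("pics/z9.png",c[:,:,::-1])
print(job_done())
```

```text
the job is handed in; nothing more can be done
None
```

View pics/z9.png

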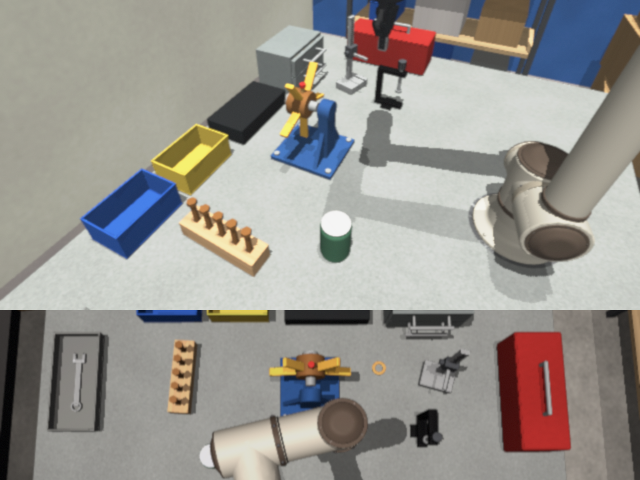

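The fitting now points up to within about 1° by the top view. I turned the hub about 110° by pushing two spokes one after the other with the shut fingers, plus two small trims. The job was handed in at about 14 s of robot time, with the arm at rest about 200 mm back from the spokes and clear of everything.

- **Top view:** the spoke tips put the fitting within about 0.2° of vertical. The cap alone reads 0.5 to 1.5° off to the right.
- **Side view (disagrees):** taken at face value, the cap reads 6.8°. That view is very sensitive to a few mm of depth error. It also puts the cap too far from the axle, and correcting for that brings it to about 0 to 3°. I trusted the top view.
- **Forces:** the force readings taken between moves, including during contact, showed about 3 N at most. I don't have the peaks in between.
- **Stand and table:** the base plate edges in the top image did not move, and the last picture shows everything else where it was at the start.
- **First sweep missed:** the fingertips stood about 37 mm higher in the side image than the reported tool position implies. The first pass went over the spoke without touching it, so I corrected the height from the picture.

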